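Discharge a spent lead electrode plate off the bench edge

ROBOT

A 6-joint arm with a two-finger parallel gripper is mounted at the origin on the work surface. World frame = base frame: x ahead of the robot, y to its left, z up, the work surface at z = 0. Lengths are in m, angles in rad, forces in N, time in s.
With the tool pointing down it reaches from about 0.425 to 0.95 m from the base axis. Payload 14.7 kg.
Tool frame: the origin (TCP) lies at the very end of the fingers, on their centre line; the grasp point (between the pads) lies 19 mm behind it; z points along the fingers, y is the line along which they close (so a half turn about z gives the same grasp; the last joint's range is limited). The gripper opens to 85 mm and grips with 20 to 120 N. Pads are 22 mm wide; open, the fingers measure 114 mm over their backs; the gripper's body (76 mm by 85 mm) begins 54 mm behind the grasp point. The pads swing forward as they close: fully open they stand 13 mm farther back than shut.
Start: joints at [1.259, 0.48, 1.596, -0, 1.065, -0.047], TCP at [0.17, 0.627, 0.231] pointing down, gripper open.
Joint ranges: [-2.75, 2.75], [-0.82, 2.05], [0.23, 2.67], [-1.56, 4.7], [0.09, 2.69], [-2.92, 2.92]. Speed limits (rad/s): [1.89, 1.89, 2.39, 3.01, 3.01, 3.01].

INTERFACE

Orientations are given as a unit quaternion [w, x, y, z].
In Python, from rig import state, snapshot, calibration, sign_off, trace, pinpoint gives the robot as it stands. The module is installed in compiled form; this text tells all that it offers.
- The arm moves only by the tool arm_command, never from a script. Its argument "plan" is a list of rows, each an object with "linear": the shift along the tool's x, y, z in mm, a list of three; "yaw": the turn about the tool's z in degrees; "grip": the opening, from 0 (shut) to 1 (fully open). In form: [{"linear": [dx, dy, dz], "yaw": yaw, "grip": grip}, ...]. A call has 1 to 8 rows; each row shifts and turns the commanded pose from where the row before left it, along the tool's axes as they then stand; what a row does not reach is not made up. A row lasts 1/12 s, in which the tool goes at most 41.7 mm and 7.16 degrees, less where a joint would pass 70% of its speed; a pose out of reach is approached as far as the arm can. A call is refused whole if a number of a shift passes 41.7 or a number of a turn 7.16, either way. A call with a gripper value outside its range is refused whole. The fingers move at their own pace and stop on an object; the grip force is fixed at half the most. Time passes only in rows, so rows that do not move let the fingers close. It gives the time, the measured TCP pose, the force, the opening and the grip force at its end, in the units of the state.
- state(): the state, without advancing time (a new reading comes with each control period).
- snapshot(name): name is "side" or "top" or "wrist"; returns the picture (480x640x3 uint8, red, green, blue); there is no depth.
- calibration(name): a dict with "intrinsics" (3x3 intrinsics, pixels), "rvec" (rotation vector, rad) and "tvec" (3), from world to camera coordinates, as OpenCV has them; the wrist camera has in their place "mount" (4x4, takes a point from camera to tool coordinates, whose origin is the TCP and whose axes are the flange's). Camera axes: x right, y down, z forward; pixel columns grow to the right and rows downward; lengths in m; the calibration is good to about 2 mm. The wrist camera is an equidistant fisheye: a pixel r from the principal point sees the ray r / f radians off the axis. A picture is of the moment at which its call begins: read the wrist's pose just before it. calibration takes no time and is no camera call.
- sign_off(): hands the job in; it is judged then, once.
Trained networks look in the newest picture that a camera, given by its name, has taken for a name from the list of things; names that differ only in an ending like _2 or _b are one class to them, and where a whole thing is asked for, a point or a joint stands for the part that bears it (a point fixed in the world has none). Each returns a list of dicts, best first, with "p" (0 to 1); they miss things now and then, are a little off and sometimes report something else, mostly with a low value. They report only what shows in the picture. A call takes as long as a camera call. They do not tell look-alikes from the thing itself.
- trace(camera, name): "mask" (480x640 bool, what is visible of it).
- pinpoint(camera, name): "point" ([x, y, z] in m, in the coordinates of the camera as it stood for that picture, good to about 4 mm: a listed point, or the origin of a listed thing).
The state is a dict: "clock": time; "joints": joint angles; "dq": joint speeds; "tau": joint torques, N m; "tcp_pos": TCP position; "ee_rot": TCP orientation; "ft_force": force on the tool from outside, world axes, zero at the start; "wrist_torque": the same for the moment, N m; "opening": finger opening in m; "finger_force": force on a finger pad.
Only numpy, scipy, OpenCV 4.12 (cv2) and the standard library are available. Lean on these libraries where they do the work, as an engineer would, in place of code of your own. Each camera call takes 0.05 s, during which the arm holds its last target. There are 200 camera calls.

TASK

Slide the yellow gate of the discharge tray fully open by its red grip, then press lightly on the dark spent lead plate from above and slide it out through the mouth so that it drops off the bench edge into the orange waste bin below. Finally slide the gate fully shut again. The crust on the plate is brittle: never press on it with more than 20 N, and leave everything else on the bench where it stands.

Things in the scene. Friction and masses are not known exactly. Their poses are not given: they have to be found in the camera images.
- tray: white discharge tray fixed to the bench, 200 long (its x) x 88 wide. Origin: centre of its underside, bench level; x points out through the mouth (at x = +100, overhanging the bench edge), y to the gate's opening side. Lane between side rails (inner faces y = -28, +28) and a rear block (front face x = -19), all 45 high. An aluminium gate rail lies below the mouth, 22 high, x = +101 to +108
- mouth (a point): mid of the mouth edge, 35 above bench; axes as the tray. Hinge line of the blue slick deck (level, 54 wide, reaches 119 back). Deck is sprung and tips down at the rear when pressed: about 10 N/mm 100 mm back from the hinge (to be felt out), stiffer with 1/distance squared, rigid at the mouth. So a finger pressing while sliding to the mouth must rise a little, following the force
- plate: dark grey spent lead plate 110 (x, along lane) x 50 x 10, 0.5 to 0.7 kg, at the rear of the deck, top flush with rails and rear block: only its top can be reached. Friction on the deck about 0.3, under a fingertip clearly more; it follows a finger that presses some 8 to 12 N. Max 20 N. Tips off once its centre is past the mouth edge and the finger lifts. Origin: centre of underside
- gate (a joint): slide of the yellow gate across the mouth, m: 0 = shut (end stop), 0.075 = fully open (end stop), moving to the tray's +y; starts 0 to 0.008; stays where left, friction about 1.5 N. Board 60 wide, 5 thick, from 14 to 58 high; the lane is clear from 0.062
- gate_grip (a point): point in the red upright grip on the gate, 80 above the bench; the grip is 20 (tray x) x 12 (tray y), from 58 to 94 high, mid-board, at tray x = +104.5, tray y = the gate's joint value. Axes as the tray
- bin: orange open waste bin, fixed, 260 (x) x 320 (y) x 100 high, walls 5, below and beyond the tray's mouth, rim 60 below the bench top. Origin: centre of its underside, 160 below the bench top
- fresh_plate: fresh aluminium-grey plate, 110 x 50 x 10, lying flat beside the tray; not for disposal. Origin: centre of its underside; a bystander, leave it
- cork_ring: loose cork flask ring, outer diameter 110, 25 high. Origin: centre of its underside; a bystander, leave it
- beaker: glass beaker, diameter 70, 95 high, standing. Origin: centre of its underside; a bystander, leave it
- reagent: amber reagent bottle, diameter 70, 160 high, standing. Origin: centre of its underside; a bystander, leave it
- spatula: lab spatula 180 long lying along its own x axis. Origin: on its underside; a bystander, leave it
- jar: clear jar with white cap, diameter 60, 80 high, standing. Origin: centre of its underside; a bystander, leave it
- flask: three-necked glass flask with black stoppers, diameter 106, 155 high, standing. Origin: centre of its underside; a bystander, leave it
Not all that is in view belongs to the job. What is meant by the plate is not blue or green, and is the smaller of those in its own colour.

How it is judged:
On the way, in this order (a step that is already met when the one before it is completed fails the run):
1. the gate is slid open (62 mm or more) while the plate still lies in the tray (value of joint gate above 0.062 m and x of plate in the frame of tray below 0.075 m and z of plate in the frame of tray above 0.015 m), for 0.2 s.
2. the spent plate has dropped into the waste bin and lies still (x of plate in the frame of bin between -0.13 and 0.13 m and y of plate in the frame of bin between -0.16 and 0.16 m and z of plate in the frame of bin between -0.005 and 0.08 m and linear speed of plate below 0.03 m/s), for 0.2 s.
At the end, for the whole second after the job is handed in: The spent plate lies at rest inside the waste bin, and the gate is fully shut (within 6 mm of its stop) (all of step 2 and value of joint gate below 0.006 m and velocity of joint gate below 0.01 m/s); the robot touches nothing.
It fails at once if the robot presses on the spent plate with more than 20 N (contact force between any of the fingers, the arm and plate above 20 N).
It fails at once if a bystander is moved by more than 20 mm (distance of any of fresh_plate, cork_ring, beaker, reagent, spatula, jar, flask from where it was at the start of the episode above 0.02 m).
It fails at once if a standing vessel is tipped (angle between any of beaker, reagent, jar, flask's own z axis and vertical above 0.4 rad).
It also fails if it takes over 70 s, if anything falls off the work surface, if the arm or the gripper's body presses on something with over 40 N, if the wrist force passes 120 N, or if a joint passes its speed limit or range.

## Working session

There is one attempt and no reset: what is moved stays moved. The work goes in short steps, Python scripts to look and compute and a tool call to move; the robot and the scene stay as the last step left them, time stands still between calls to the robot, and variables do not carry over. Pictures are saved under pics/ and viewed, at most 10 in all, crops included, and the job is handed in when it is done.

Besides the shell and the picture viewer there is one more tool, called as a command line: name --argument value ..., lists and objects as JSON in quotes. arm_command: Moves the arm, as the interface text tells. Its arguments: {"type":"object","properties":{"plan":{"type":"array"}},"required":["plan"]}

```bash
mkdir -p pics; cat > h.py <<'E'
import numpy as np, cv2
from rig import *
def cam(name):
    c=calibration(name); R=cv2.Rodrigues(np.array(c["rvec"],float))[0]; return np.array(c["intrinsics"],float),R,np.array(c["tvec"],float).ravel()
def toworld(name,p):
    K,R,t=cam(name); return R.T@(np.array(p)-t)
def pix(name,P):
    K,R,t=cam(name); q=K@(R@np.array(P,float)+t); return q[:2]/q[2]
def atz(name,uv,z):
    K,R,t=cam(name); d=R.T@np.linalg.inv(K)@np.array([*uv,1.]); o=-R.T@t; return o+d*(z-o[2])/d[2]
def save(name,f):
    im=snapshot(name); cv2.imwrite("pics/"+f,im[:,:,::-1]); return im
E
python3 - <<'E'
from h import *
s=state(); print(s)
a=save("side","s1.png"); b=save("top","t1.png")
for n in ["tray","mouth","plate","gate","gate_grip","bin","fresh_plate"]:
    for c in ["side","top"]:
        for r in pinpoint(c,n)[:4]: print(n,c,round(r["p"],2),toworld(c,r["point"]).round(4),pix(c,toworld(c,r["point"])).round())
E
```

```text
{'clock': 0.0, 'joints': array([ 1.25936665e+00,  4.80836149e-01,  1.59687728e+00, -1.64364015e-05,
        1.06511017e+00, -4.65902389e-02]), 'dq': array([ 5.88626135e-04,  8.51498316e-05, -7.67947386e-04,  5.40081590e-04,
       -8.07131148e-04, -1.00811293e-03]), 'tau': array([-1.44757127e-03, -9.50612140e+01, -4.30197215e+01, -2.84745174e-04,
        1.20798688e-02,  7.32055832e-05]), 'tcp_pos': array([0.16999014, 0.62694261, 0.23066833]), 'ee_rot': array([-1.02516301e-04,  1.32029087e-01,  9.91245651e-01, -6.06919485e-04]), 'ft_force': array([-0.15216108, -0.1638546 , -0.00670879]), 'wrist_torque': array([-0.00877681, -0.00715542, -0.00576226]), 'finger_force': 0.0, 'opening': 0.08515150618116087}
tray side 0.85 [ 0.57   -0.0776  0.0041] [360. 247.]
tray top 0.76 [ 0.5667 -0.0834 -0.0016] [380. 202.]
mouth side 0.88 [ 0.6641 -0.0703  0.0352] [393. 229.]
mouth top 0.78 [ 0.666  -0.0691  0.0387] [376. 157.]
plate side 0.97 [ 0.2098 -0.2783 -0.001 ] [249. 352.]
plate side 0.73 [ 0.3584 -0.1885 -0.0028] [298. 304.]
plate side 0.65 [ 0.6073 -0.0769  0.0345] [374. 236.]
plate side 0.65 [ 0.5665 -0.0799  0.0033] [359. 249.]
plate top 0.91 [ 0.3596 -0.1908  0.0011] [427. 290.]
plate top 0.65 [ 0.406   0.0746 -0.0022] [313. 269.]
plate top 0.59 [ 0.6095 -0.0814  0.0338] [381. 181.]
plate top 0.58 [ 0.2151 -0.2796  0.0003] [467. 353.]Traceback (most recent call last):
  File "<stdin>", line 6, in <module>
ValueError: it knows: beaker, bin, cork_ring, flask, fresh_plate, gate_grip, jar, mouth, plate, reagent, spatula, tray
```

View pics/t1.png

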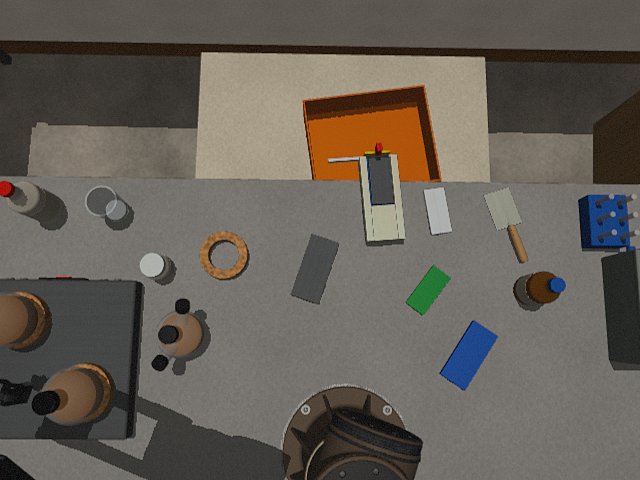

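View pics/s1.png

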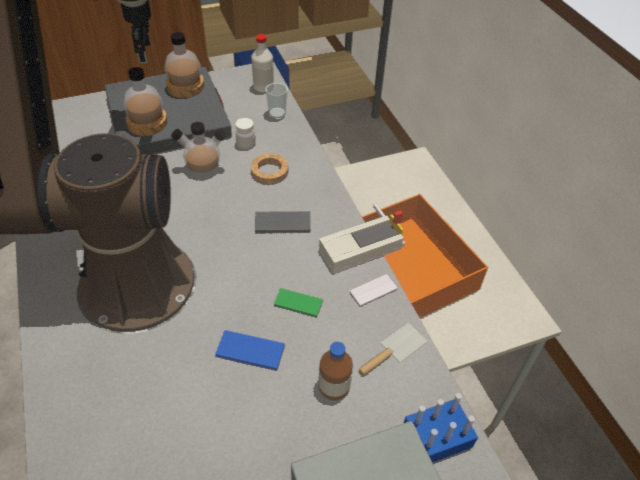

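```bash
python3 - <<'E'
from h import *
for n in ["mouth","gate_grip","bin","fresh_plate","reagent","flask","beaker","jar","spatula","cork_ring"]:
    for c in ["side","top"]:
        for r in pinpoint(c,n)[:2]: print(n,c,round(r["p"],2),toworld(c,r["point"]).round(4),pix(c,toworld(c,r["point"])).round())
for c in ["side","top"]:
    K,R,t=cam(c); print(c,-R.T@t)
E
```

```text
mouth side 0.88 [ 0.6641 -0.0703  0.0352] [393. 229.]
mouth top 0.78 [ 0.666  -0.0691  0.0387] [376. 157.]
gate_grip side 0.77 [ 0.6722 -0.066   0.0812] [397. 215.]
gate_grip top 0.77 [ 0.6721 -0.0699  0.0807] [379. 149.]
bin side 0.96 [ 0.7435 -0.0709 -0.1572] [410. 267.]
fresh_plate side 0.75 [ 0.5422 -0.2124  0.0049] [371. 289.]
fresh_plate top 0.81 [ 0.5471 -0.2174  0.0059] [437. 210.]
reagent side 0.8 [ 0.36   -0.4245  0.0039] [334. 386.]
reagent top 0.78 [ 0.3613 -0.4251  0.0049] [528. 290.]
flask side 0.6 [2.507e-01 3.628e-01 2.000e-04] [202. 168.]
flask top 0.64 [ 0.2574  0.3677 -0.0005] [184. 332.]
beaker side 0.65 [0.5385 0.5467 0.0019] [276. 112.]
beaker top 0.94 [ 0.5356  0.538  -0.0046] [118. 212.]
jar side 0.59 [0.4036 0.4261 0.0008] [246. 144.]
jar side 0.44 [ 0.6083 -0.0761  0.0366] [374. 235.]
jar top 0.95 [ 0.4022  0.4234 -0.0017] [163. 269.]
spatula side 0.97 [ 0.5112 -0.3879 -0.0013] [389. 353.]
spatula side 0.36 [0.5367 0.5439 0.0033] [276. 112.]
spatula top 0.82 [ 0.5141 -0.3853 -0.0048] [506. 226.]
cork_ring side 0.64 [ 0.4329  0.2817 -0.0014] [270. 172.]
cork_ring top 0.81 [ 0.4355  0.2805 -0.0028] [226. 255.]
side [ 0.07599862 -0.99911393  1.22188836]
top [0.26836115 0.07282078 1.23614268]
```

The top view shows the tray at about (382,200), its mouth up at (377,156) over the orange bin at (370,130), and the red grip at (379,148).

Look-alikes for the plate:
- the dark plate in the tray lane, top (381,180)
- a larger dark grey plate on the open bench, (315,269)
- the green plate, (428,290)
- the blue plate, (468,354)
- the light grey fresh plate, (437,210)

I choose the smaller dark one, in the tray. I'll move above it for a close look.

arm_command --plan '[{"linear": [-8, -20, 0], "yaw": -7, "grip": 1}, {"linear": [-12, -30, 0], "yaw": -7, "grip": 1}, {"linear": [-15, -31, 0], "yaw": -7, "grip": 1}, {"linear": [-15.5, -31, 0], "yaw": 0, "grip": 1}, {"linear": [-15.5, -31, 0], "yaw": 0, "grip": 1}, {"linear": [-15.5, -31, 0], "yaw": 0, "grip": 1}, {"linear": [-15.5, -31, 0], "yaw": 0, "grip": 1}, {"linear": [-15.5, -31, 0], "yaw": 0, "grip": 1}]'

```text
clock: 2.07
tcp_pos: [0.2879, 0.3955, 0.2315]
ee_rot: [0.0, -0.051, 0.999, 0.0]
ft_force: [0.9, 0.9, 0.4]
opening: 0.0853
finger_force: 0.0
```

arm_command --plan '[{"linear": [-15.5, -31, 0], "yaw": 0, "grip": 1}, {"linear": [-15.5, -31, 0], "yaw": 0, "grip": 1}, {"linear": [-15.5, -31, 0], "yaw": 0, "grip": 1}, {"linear": [-15.5, -31, 0], "yaw": 0, "grip": 1}, {"linear": [-15.5, -31, 0], "yaw": 0, "grip": 1}, {"linear": [-15.5, -31, 0], "yaw": 0, "grip": 1}, {"linear": [-15.5, -31, 0], "yaw": 0, "grip": 1}, {"linear": [-15.5, -31, 0], "yaw": 0, "grip": 1}]'

```text
clock: 2.73
tcp_pos: [0.4367, 0.1612, 0.2316]
ee_rot: [0.0, -0.051, 0.999, 0.0]
ft_force: [0.4, 0.5, -0.3]
opening: 0.0857
finger_force: 0.0
```

arm_command --plan '[{"linear": [-15.5, -31, 0], "yaw": 0, "grip": 1}, {"linear": [-15.5, -31, 0], "yaw": 0, "grip": 1}, {"linear": [-15.5, -31, 0], "yaw": 0, "grip": 1}, {"linear": [-15.5, -31, 0], "yaw": 0, "grip": 1}, {"linear": [-15.5, -31, 0], "yaw": 0, "grip": 1}, {"linear": [-10, -20, 0], "yaw": 0, "grip": 1}, {"linear": [0, 0, 0], "yaw": 0, "grip": 1}, {"linear": [0, 0, 0], "yaw": 0, "grip": 1}]'

```text
clock: 3.4
tcp_pos: [0.5411, -0.0035, 0.2311]
ee_rot: [-0.0, -0.05, 0.999, 0.0]
ft_force: [-0.3, 0.3, -0.4]
opening: 0.0856
finger_force: 0.0
```

```bash
cat >> h.py <<'E'
from scipy.spatial.transform import Rotation as Ro
def wpose():
    s=state(); q=s["ee_rot"]; return Ro.from_quat([q[1],q[2],q[3],q[0]]).as_matrix(),s["tcp_pos"]
def wpt(p,pose):
    M=np.array(calibration("wrist")["mount"]); return pose[0]@(M[:3,:3]@np.array(p)+M[:3,3])+pose[1]
E
python3 - <<'E'
from h import *
p=wpose(); print(p, state()["clock"]); print(calibration("wrist"))
im=save("wrist","w1.png")
for n in ["tray","mouth","plate","gate_grip"]:
    for r in pinpoint("wrist",n)[:3]: print(n,round(r["p"],2),wpt(r["point"],p).round(4))
E
```

```text
(array([[-9.95047886e-01, -9.93965629e-02, -1.64986198e-04],
       [-9.93965733e-02,  9.95047897e-01,  5.61468751e-05],
       [ 1.58588363e-04,  7.22678921e-05, -9.99999985e-01]]), array([ 0.54108651, -0.00346028,  0.23111813])) 3.4
{'intrinsics': array([[371.64829954,   0.        , 320.36098072],
       [  0.        , 371.64829954, 241.03939395],
       [  0.        ,   0.        ,   1.        ]]), 'mount': array([[-1.41407644e-03, -9.49495122e-01, -3.13778606e-01,
         8.02612034e-02],
       [ 9.99998920e-01, -1.21674542e-03, -8.24725052e-04,
         2.66358524e-04],
       [ 4.01283733e-04, -3.13779434e-01,  9.49495817e-01,
        -1.42980895e-01],
       [ 0.00000000e+00,  0.00000000e+00,  0.00000000e+00,
         1.00000000e+00]])}
tray 0.69 [ 0.5663 -0.0807  0.001 ]
tray 0.45 [ 0.6711 -0.072   0.0353]
mouth 0.62 [ 0.6704 -0.0725  0.0345]
plate 0.82 [ 0.4041  0.0756 -0.001 ]
plate 0.59 [ 0.6104 -0.075   0.036 ]
gate_grip 0.83 [ 0.6762 -0.0717  0.083 ]
```

View pics/w1.png

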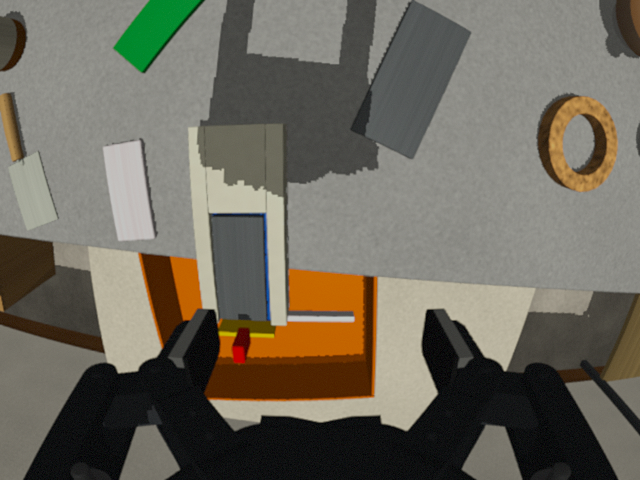

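The wrist picture shows the small dark plate in the lane, corners about (211,214), (265,214), (268,321) and (219,321). The red grip is at (241,345) and the gate looks shut. The larger dark plate lies on the bench at (410,75), so the choice of plate is confirmed. Next I'll measure the tray yaw from edges.

```bash
cat >> h.py <<'E'
def watz(uv,z,pose):
    c=calibration("wrist");K=c["intrinsics"];M=np.array(c["mount"])
    d=np.array([(uv[0]-K[0,2])/K[0,0],(uv[1]-K[1,2])/K[1,1]]);th=np.hypot(*d)
    r=np.array([*(d/th*np.sin(th)),np.cos(th)]); o=pose[0]@M[:3,3]+pose[1]; v=pose[0]@M[:3,:3]@r
    return o+v*(z-o[2])/v[2]
E
python3 - <<'E'
from h import *
p=wpose()
for uv in [(211,214),(265,214),(268,321),(219,321),(284,124),(288,325),(190,128)]: print(uv,watz(uv,.045,p).round(4))
print("redtop",watz((241,333),.094,p),"redmid",watz((241,345),.08,p))
im=cv2.imread("pics/w1.png")
cv2.imwrite("pics/w1c.png",cv2.resize(im[110:380,170:370],None,fx=2.2,fy=2.2,interpolation=cv2.INTER_CUBIC))
im=cv2.imread("pics/t1.png"); hs=cv2.cvtColor(im,cv2.COLOR_BGR2HSV)
m=((hs[...,0]<8)&(hs[...,1]>180)&(hs[...,2]>90)); m[:, :350]=0;m[:,420:]=0;m[:135]=0;m[160:]=0
ys,xs=np.nonzero(m); print("red top",xs.min(),xs.max(),ys.min(),ys.max())
print(atz("top",(xs.mean(),ys.mean()),.085))
E
```

```text
(211, 214) [ 0.5526 -0.1036  0.045 ]
(265, 214) [ 0.5479 -0.0519  0.045 ]
(268, 321) [ 0.6605 -0.0435  0.045 ]
(219, 321) [ 0.6676 -0.0956  0.045 ]
(284, 124) [ 0.4648 -0.0412  0.045 ]
(288, 325) [ 0.6628 -0.0226  0.045 ]
(190, 128) [ 0.4732 -0.1274  0.045 ]
redtop [ 0.64670279 -0.0625316   0.094     ] redmid [ 0.66998971 -0.06518464  0.08      ]
red top 377 381 143 150
[ 0.67574824 -0.07042437  0.085     ]
```

View pics/w1c.png

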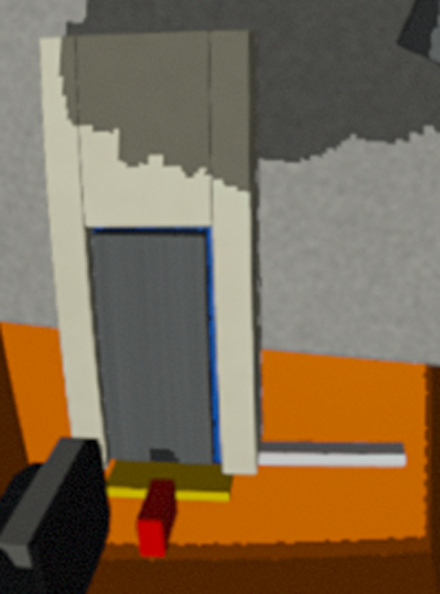

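The crop confirms it: dark plate in the lane (blue deck line at right), gate shut, red grip over mid-board. The tray yaw is about 5.5°, already matched by the tool. I'll go to the grip.

arm_command --plan '[{"linear": [-31, -19.5, 0], "yaw": 0, "grip": 1}, {"linear": [-31, -19.5, 0], "yaw": 0, "grip": 1}, {"linear": [-31, -19.5, 0], "yaw": 0, "grip": 1}, {"linear": [-31, -20, 0], "yaw": 0, "grip": 1}, {"linear": [0, 0, 30], "yaw": 0, "grip": 1}, {"linear": [0, 0, 30], "yaw": 0, "grip": 1}, {"linear": [0, 0, 10], "yaw": 0, "grip": 1}, {"linear": [0, 0, 0], "yaw": 0, "grip": 1}]'

```text
clock: 4.32
tcp_pos: [0.6699, -0.0669, 0.1585]
ee_rot: [-0.003, -0.051, 0.999, 0.001]
ft_force: [-0.1, -0.1, -0.3]
opening: 0.0854
finger_force: 0.0
```

```bash
python3 - <<'E'
from h import *
p=wpose(); print(p[1])
im=save("wrist","w2.png")
for n in ["mouth","gate_grip","tray"]:
    for r in pinpoint("wrist",n)[:1]: print(n,round(r["p"],2),wpt(r["point"],p).round(4))
E
```

```text
[ 0.66994654 -0.06691932  0.1585221 ]
mouth 0.68 [ 0.6685 -0.0708  0.0324]
```

View pics/w2.png

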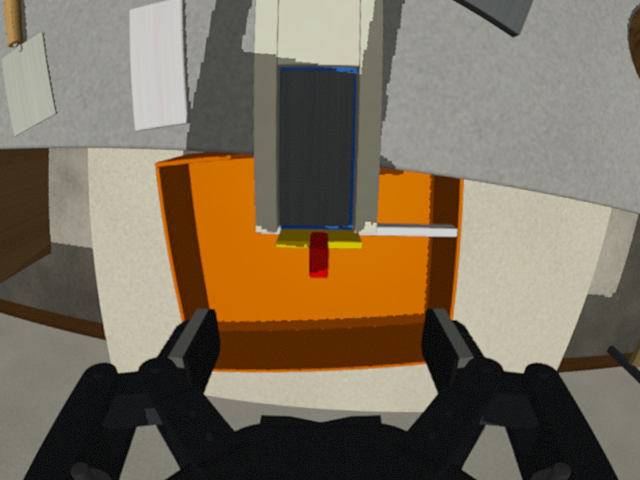

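The picture shows the red grip at (318,255), centred between the fingers; the gate board's yellow top edge is at (318,240).

```bash
python3 - <<'E'
from h import *
p=wpose()
im=cv2.imread("pics/w2.png").astype(int)
m=(im[...,2]>70)&(im[...,1]<25)&(im[...,0]<25); m[:225]=0;m[285:]=0
n,l,st,ce=cv2.connectedComponentsWithStats(m.astype(np.uint8)); i=1+st[1:,4].argmax(); x,y,w,h,_=st[i]; print(st[i])
for r in range(y,y+h,4): print(r,im[r,x+w//2][::-1],np.nonzero(m[r])[0][[0,-1]])
print("far top",watz((x+w/2,y+h-.5),.094,p))
print("mouth edge rails z.045",watz((268,231),.045,p),watz((371,231),.045,p))
E
```

```text
[310 233  18  44 741]
233 [83 11  9] [312 325]
237 [82  8  0] [311 326]
241 [85 13 15] [311 326]
245 [84  7  5] [311 326]
249 [109   9   2] [310 327]
253 [114   7   8] [310 327]
257 [114   8   2] [310 327]
261 [114  12   4] [310 326]
265 [113   7   0] [310 326]
269 [110   0   5] [310 326]
273 [206   6   0] [310 326]
far top [ 0.6863764  -0.06706312  0.094     ]
mouth edge rails z.045 [ 0.67548636 -0.10626585  0.045     ] [ 0.66780189 -0.03054288  0.045     ]
```

arm_command --plan '[{"linear": [-4.5, -0.5, 20], "yaw": 0, "grip": 1}, {"linear": [0, 0, 25], "yaw": 0, "grip": 1}, {"linear": [0, 0, 25], "yaw": 0, "grip": 1}, {"linear": [0, 0, 15], "yaw": 0, "grip": 1}, {"linear": [0, 0, 7], "yaw": 0, "grip": 1}, {"linear": [0, 0, 0], "yaw": 0, "grip": 1}, {"linear": [0, 0, 0], "yaw": 0, "grip": 0}, {"linear": [0, 0, 0], "yaw": 0, "grip": 0}]'

```text
clock: 5.18
tcp_pos: [0.6778, -0.0681, 0.0711]
ee_rot: [0.001, -0.051, 0.999, -0.0]
ft_force: [-0.8, 1.6, 0.2]
opening: 0.0636
finger_force: 0.0
```

arm_command --plan '[{"linear": [0, 0, 0], "yaw": 0, "grip": 0}, {"linear": [0, 0, 0], "yaw": 0, "grip": 0}, {"linear": [0, 0, 0], "yaw": 0, "grip": 0}, {"linear": [0, 0, 0], "yaw": 0, "grip": 0}, {"linear": [0, 0, 0], "yaw": 0, "grip": 0}, {"linear": [0, 0, 0], "yaw": 0, "grip": 0}]'

```text
clock: 5.68
tcp_pos: [0.6768, -0.068, 0.0699]
ee_rot: [0.0, -0.051, 0.999, -0.0]
ft_force: [-1.5, 0.4, 6.1]
opening: 0.0107
finger_force: 59.1
```

arm_command --plan '[{"linear": [0, 10, -1], "yaw": 0, "grip": 0}, {"linear": [0, 10, 0], "yaw": 0, "grip": 0}, {"linear": [0, 10, 0], "yaw": 0, "grip": 0}, {"linear": [0, 10, 0], "yaw": 0, "grip": 0}, {"linear": [0, 10, 0], "yaw": 0, "grip": 0}, {"linear": [0, 10, 0], "yaw": 0, "grip": 0}, {"linear": [0, 8, 0], "yaw": 0, "grip": 0}, {"linear": [0, 0, 0], "yaw": 0, "grip": 0}]'

```text
clock: 6.35
tcp_pos: [0.6706, 0.0016, 0.07]
ee_rot: [0.001, -0.051, 0.999, 0.0]
ft_force: [7.0, 1.7, -11.4]
opening: 0.0108
finger_force: 59.7
```

arm_command --plan '[{"linear": [-0.7, 2, 1], "yaw": 0, "grip": 0}, {"linear": [0, 2, 0], "yaw": 0, "grip": 0}, {"linear": [0, 0, 0], "yaw": 0, "grip": 0}]'

```text
clock: 6.6
tcp_pos: [0.6705, 0.0044, 0.0699]
ee_rot: [0.001, -0.051, 0.999, 0.0]
ft_force: [0.6, 1.2, 4.9]
opening: 0.0107
finger_force: 61.9
```

arm_command --plan '[{"linear": [0, 2, 0], "yaw": 0, "grip": 0}, {"linear": [0, 2, 0], "yaw": 0, "grip": 0}, {"linear": [0, 0, 0], "yaw": 0, "grip": 0}, {"linear": [0, 0, 0], "yaw": 0, "grip": 0}]'

```text
clock: 6.93
tcp_pos: [0.6704, 0.0055, 0.07]
ee_rot: [0.001, -0.051, 0.999, -0.001]
ft_force: [1.6, -22.4, 2.7]
opening: 0.0106
finger_force: 61.9
```

Gate is fully open: end stop felt at 22 N, slide direction 5.0°. I'll release, lift, shut the fingers and go over the plate's rear.

arm_command --plan '[{"linear": [0, -1.5, 0], "yaw": 0, "grip": 0.4}, {"linear": [0, 0, 0], "yaw": 0, "grip": 0.4}, {"linear": [0, 0, 0], "yaw": 0, "grip": 0.4}, {"linear": [0, 0, 0], "yaw": 0, "grip": 0.4}, {"linear": [0, 0, -20], "yaw": 0, "grip": 0.4}, {"linear": [0, 0, -20], "yaw": 0, "grip": 0.4}, {"linear": [0, 0, -10], "yaw": 0, "grip": 0}, {"linear": [0, 0, 0], "yaw": 0, "grip": 0}]'

```text
clock: 7.6
tcp_pos: [0.6712, 0.0065, 0.1217]
ee_rot: [0.002, -0.051, 0.999, -0.0]
ft_force: [0.8, 0.2, -0.1]
opening: 0.0107
finger_force: 0.0
```

arm_command --plan '[{"linear": [23.5, -18, 0], "yaw": 0, "grip": 0}, {"linear": [23.5, -18, 0], "yaw": 0, "grip": 0}, {"linear": [23.5, -18, 0], "yaw": 0, "grip": 0}, {"linear": [23.5, -17, 0], "yaw": 0, "grip": 0}, {"linear": [0, 0, 20], "yaw": 0, "grip": 0}, {"linear": [0, 0, 20], "yaw": 0, "grip": 0}, {"linear": [0, 0, 0], "yaw": 0, "grip": 0}, {"linear": [0, 0, 0], "yaw": 0, "grip": 0}]'

```text
clock: 8.27
tcp_pos: [0.5824, -0.0737, 0.0782]
ee_rot: [-0.001, -0.051, 0.999, 0.0]
ft_force: [0.2, 0.1, 0.5]
opening: -0.0001
finger_force: 0.0
```

```bash
python3 - <<'E'
from h import *
p=wpose(); s=state(); print(p[1],s["ft_force"],s["opening"],s["clock"])
im=save("wrist","w3.png")
for n in ["mouth","gate_grip","plate"]:
    for r in pinpoint("wrist",n)[:2]: print(n,round(r["p"],2),wpt(r["point"],p).round(4))
E
```

```text
[ 0.58244695 -0.0736984   0.0782406 ] [0.23104534 0.12956795 0.4816825 ] -0.00012876356648327462 8.2667
plate 0.92 [4.07e-01 7.45e-02 4.00e-04]
plate 0.64 [ 0.6098 -0.0765  0.0324]
```

View pics/w3.png

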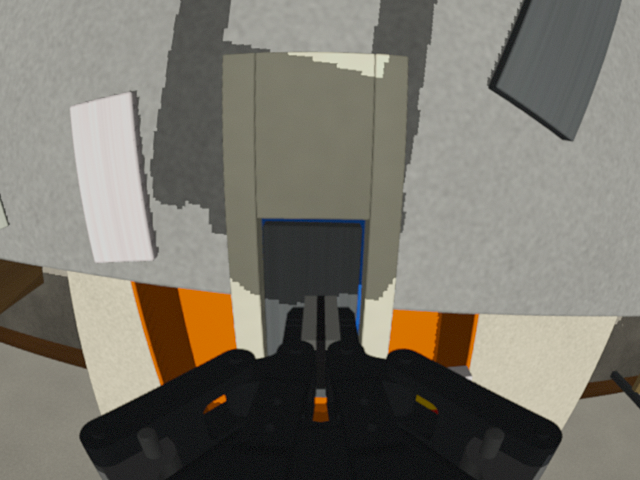

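The picture shows the shut fingers at (320,310) over the lane, the plate's rear edge at row 221 (columns 263 to 363), and the gate parked right at (427,403). I'm descending.

arm_command --plan '[{"linear": [0, -1.5, 12], "yaw": 0, "grip": 0}, {"linear": [0, 0, 10], "yaw": 0, "grip": 0}, {"linear": [0, 0, 4], "yaw": 0, "grip": 0}, {"linear": [0, 0, 0], "yaw": 0, "grip": 0}, {"linear": [0, 0, 0], "yaw": 0, "grip": 0}, {"linear": [0, 0, 0], "yaw": 0, "grip": 0}]'

```text
clock: 8.97
tcp_pos: [0.5837, -0.0754, 0.0533]
ee_rot: [-0.0, -0.051, 0.999, 0.0]
ft_force: [-0.4, 0.1, 0.1]
opening: -0.0
finger_force: 0.0
```

arm_command --plan '[{"linear": [0, 0, 1], "yaw": 0, "grip": 0}, {"linear": [0, 0, 1], "yaw": 0, "grip": 0}, {"linear": [0, 0, 0], "yaw": 0, "grip": 0}]'

```text
clock: 9.22
tcp_pos: [0.5836, -0.0754, 0.0513]
ee_rot: [0.0, -0.051, 0.999, -0.0]
ft_force: [0.2, 0.3, -0.2]
opening: -0.0003
finger_force: 0.0
```

arm_command --plan '[{"linear": [0, 0, 1.5], "yaw": 0, "grip": 0}, {"linear": [0, 0, 1.5], "yaw": 0, "grip": 0}, {"linear": [0, 0, 1], "yaw": 0, "grip": 0}, {"linear": [0, 0, 0], "yaw": 0, "grip": 0}]'

```text
clock: 9.55
tcp_pos: [0.5834, -0.0754, 0.047]
ee_rot: [-0.0, -0.051, 0.999, 0.0]
ft_force: [0.2, -0.6, 0.4]
opening: 0.0001
finger_force: 0.0
```

arm_command --plan '[{"linear": [0, 0, 0.8], "yaw": 0, "grip": 0}, {"linear": [0, 0, 0], "yaw": 0, "grip": 0}]'

```text
clock: 9.72
tcp_pos: [0.5836, -0.0755, 0.0464]
ee_rot: [-0.0, -0.051, 0.999, 0.0]
ft_force: [-0.4, 0.3, -0.6]
opening: -0.0001
finger_force: 0.0
```

arm_command --plan '[{"linear": [0, 0, 0.7], "yaw": 0, "grip": 0}, {"linear": [0, 0, 0], "yaw": 0, "grip": 0}]'

```text
clock: 9.88
tcp_pos: [0.5835, -0.0754, 0.0457]
ee_rot: [-0.0, -0.051, 0.999, 0.0]
ft_force: [-0.0, 0.1, 0.0]
opening: -0.0005
finger_force: 0.0
```

arm_command --plan '[{"linear": [0, 0, 0.8], "yaw": 0, "grip": 0}, {"linear": [0, 0, 0], "yaw": 0, "grip": 0}]'

```text
clock: 10.05
tcp_pos: [0.5835, -0.0754, 0.0449]
ee_rot: [-0.0, -0.051, 0.999, 0.0]
ft_force: [-0.0, 0.1, 1.2]
opening: -0.0001
finger_force: 0.0
```

arm_command --plan '[{"linear": [0, 0, 0.5], "yaw": 0, "grip": 0}, {"linear": [0, 0, 0], "yaw": 0, "grip": 0}]'

```text
clock: 10.22
tcp_pos: [0.5836, -0.0754, 0.0445]
ee_rot: [0.0, -0.051, 0.999, -0.0]
ft_force: [-0.6, 0.4, 1.8]
opening: 0.0001
finger_force: 1.2
```

arm_command --plan '[{"linear": [0, 0, 0.4], "yaw": 0, "grip": 0}, {"linear": [0, 0, 0], "yaw": 0, "grip": 0}]'

```text
clock: 10.38
tcp_pos: [0.5836, -0.0755, 0.0443]
ee_rot: [0.0, -0.051, 0.999, -0.0]
ft_force: [-1.8, 0.4, 6.6]
opening: 0.0001
finger_force: 3.0
```

arm_command --plan '[{"linear": [0, 0, 0.4], "yaw": 0, "grip": 0}, {"linear": [0, 0, 0], "yaw": 0, "grip": 0}]'

```text
clock: 10.55
tcp_pos: [0.5836, -0.0755, 0.044]
ee_rot: [0.0, -0.051, 0.999, -0.0]
ft_force: [-2.1, 0.5, 9.7]
opening: 0.0002
finger_force: 4.7
```

arm_command --plan '[{"linear": [-2, 0, 0.1], "yaw": 0, "grip": 0}, {"linear": [-3, 0, 0], "yaw": 0, "grip": 0}, {"linear": [-3, 0, -0.1], "yaw": 0, "grip": 0}, {"linear": [0, 0, 0], "yaw": 0, "grip": 0}]'

```text
clock: 10.88
tcp_pos: [0.5916, -0.0746, 0.0441]
ee_rot: [-0.0, -0.051, 0.999, -0.0]
ft_force: [-2.5, 0.9, 10.2]
opening: 0.0003
finger_force: 5.2
```

arm_command --plan '[{"linear": [-3, 0, -0.1], "yaw": 0, "grip": 0}, {"linear": [-4, 0, -0.1], "yaw": 0, "grip": 0}, {"linear": [-4, 0, 0], "yaw": 0, "grip": 0}, {"linear": [0, 0, 0], "yaw": 0, "grip": 0}]'

```text
clock: 11.22
tcp_pos: [0.6029, -0.0735, 0.0444]
ee_rot: [0.0, -0.051, 0.999, -0.0]
ft_force: [-2.2, 0.9, 9.9]
opening: 0.0003
finger_force: 5.0
```

```bash
python3 - <<'E'
from h import *
im=save("wrist","w4.png"); im=im.astype(int); old=cv2.imread("pics/w3.png")[:,:,::-1].astype(int)
p=wpose()
for r in range(200,300,6): print(r,old[r,300],im[r,300],im[r,285])
for r in pinpoint("wrist","plate")[:3]: print(round(r["p"],2),wpt(r["point"],p).round(4))
E
```

```text
200 [118 115  99] [ 19  52 102] [ 12  49 101]
206 [119 118 101] [ 12  52 101] [ 11  49 100]
212 [116 114 101] [ 20  53 103] [ 13  50 100]
218 [88 89 93] [ 5 50 99] [ 15  51 101]
224 [35 37 37] [14 47 98] [ 8 49 99]
230 [44 48 48] [35 40 41] [38 37 35]
236 [47 46 48] [53 56 54] [52 56 53]
242 [46 47 47] [51 53 54] [50 55 53]
248 [47 50 49] [47 49 49] [48 52 51]
254 [46 47 47] [48 49 51] [50 53 52]
260 [49 48 49] [50 53 53] [50 53 51]
266 [50 50 51] [51 52 53] [50 52 50]
272 [45 49 47] [48 52 53] [51 54 51]
278 [45 48 49] [50 51 51] [52 53 53]
284 [42 43 44] [49 52 51] [53 56 55]
290 [47 48 48] [49 50 50] [52 55 55]
296 [46 48 51] [48 50 50] [48 53 51]
```

The plate follows: blue deck now shows behind it. I continue.

arm_command --plan '[{"linear": [-4, 0, 0], "yaw": 0, "grip": 0}, {"linear": [-4, 0, -0.1], "yaw": 0, "grip": 0}, {"linear": [-4, 0, 0], "yaw": 0, "grip": 0}, {"linear": [0, 0, 0], "yaw": 0, "grip": 0}]'

```text
clock: 11.65
tcp_pos: [0.6148, -0.0723, 0.0445]
ee_rot: [0.0, -0.051, 0.999, -0.0]
ft_force: [-1.3, 1.5, 11.2]
opening: -0.0001
finger_force: 5.5
```

arm_command --plan '[{"linear": [-4, 0, 0], "yaw": 0, "grip": 0}, {"linear": [-4, 0, -0.1], "yaw": 0, "grip": 0}, {"linear": [-4, 0, 0], "yaw": 0, "grip": 0}, {"linear": [0, 0, 0], "yaw": 0, "grip": 0}]'

```text
clock: 11.98
tcp_pos: [0.6268, -0.0711, 0.0447]
ee_rot: [0.0, -0.051, 0.999, -0.0]
ft_force: [-1.6, 0.8, 11.8]
opening: -0.0001
finger_force: 5.7
```

arm_command --plan '[{"linear": [-4, 0, -0.1], "yaw": 0, "grip": 0}, {"linear": [-4, 0, 0], "yaw": 0, "grip": 0}, {"linear": [-4, 0, 0], "yaw": 0, "grip": 0}, {"linear": [0, 0, 0], "yaw": 0, "grip": 0}]'

```text
clock: 12.32
tcp_pos: [0.6388, -0.0699, 0.0448]
ee_rot: [0.0, -0.051, 0.999, -0.0]
ft_force: [-1.0, 0.7, 11.8]
opening: -0.0
finger_force: 5.8
```

arm_command --plan '[{"linear": [-4, 0, -0.1], "yaw": 0, "grip": 0}, {"linear": [-4, 0, 0], "yaw": 0, "grip": 0}, {"linear": [0, 0, 0], "yaw": 0, "grip": 0}]'

```text
clock: 12.57
tcp_pos: [0.6467, -0.0691, 0.0449]
ee_rot: [0.0, -0.051, 0.999, -0.0]
ft_force: [-2.0, 0.5, 10.8]
opening: 0.0004
finger_force: 5.6
```

```bash
python3 - <<'E'
from h import *
p=wpose(); im=save("wrist","w5.png"); 
for n in ["plate","mouth"]:
  for r in pinpoint("wrist",n)[:3]: print(n,round(r["p"],2),wpt(r["point"],p).round(4))
im=im.astype(int)
for c in (280,300):
  col=im[:,c]; b=np.nonzero((col[:,2]>col[:,0]+50))[0]; print(c,b.min(),b.max(),watz((c,b.max()+1),.045,p))
E
```

```text
280 81 212 [ 0.60371414 -0.08942502  0.045     ]
300 80 214 [ 0.60376355 -0.08142311  0.045     ]
```

The plate lags a little: its rear edge is at x≈0.604, so its centre is at ≈0.659, still behind the mouth. I'll lift, set the finger farther back on the plate and push again, slightly firmer.

arm_command --plan '[{"linear": [0, 0, -3], "yaw": 0, "grip": 0}, {"linear": [0, 0, -3], "yaw": 0, "grip": 0}, {"linear": [11, 0, 0], "yaw": 0, "grip": 0}, {"linear": [11, 0, 0], "yaw": 0, "grip": 0}, {"linear": [0, 0, 3], "yaw": 0, "grip": 0}, {"linear": [0, 0, 1.5], "yaw": 0, "grip": 0}, {"linear": [0, 0, 0.8], "yaw": 0, "grip": 0}, {"linear": [0, 0, 0], "yaw": 0, "grip": 0}]'

```text
clock: 13.38
tcp_pos: [0.6249, -0.0713, 0.0449]
ee_rot: [0.0, -0.051, 0.999, -0.0]
ft_force: [-0.7, -1.4, 3.2]
opening: -0.0
finger_force: 1.4
```

```bash
python3 - <<'E'
from h import *
p=wpose(); im=save("wrist","w6.png").astype(int); print(p[1])
for c in (280,300):
  col=im[:,c]; b=np.nonzero((col[:,2]>col[:,0]+50))[0]; print(c,b.min(),b.max(),watz((c,b.max()+1),.045,p))
E
```

```text
[ 0.6248764  -0.07130531  0.04494173]
280 134 261 [ 0.60279524 -0.09026202  0.045     ]
300 134 262 [ 0.60237637 -0.08194831  0.045     ]
```

View pics/w6.png

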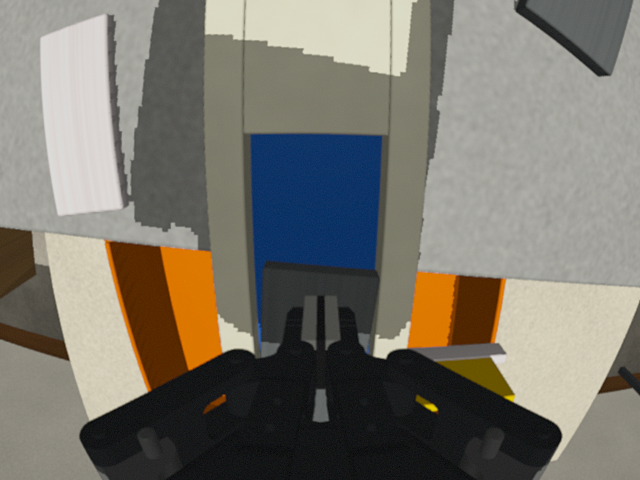

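The view shows the plate's rear edge at row 265 (columns 263 to 377), bare blue deck behind it, and the finger (320,300) well on the plate; the gate is open at right (470,375). I'll press and push.

arm_command --plan '[{"linear": [0, 0, 0.5], "yaw": 0, "grip": 0}, {"linear": [0, 0, 0.3], "yaw": 0, "grip": 0}, {"linear": [0, 0, 0], "yaw": 0, "grip": 0}]'

```text
clock: 13.68
tcp_pos: [0.6249, -0.0713, 0.0447]
ee_rot: [0.0, -0.051, 0.999, -0.0]
ft_force: [-3.8, 0.9, 11.6]
opening: -0.0
finger_force: 5.7
```

arm_command --plan '[{"linear": [-2, 0, 0.1], "yaw": 0, "grip": 0}, {"linear": [-3, 0, 0], "yaw": 0, "grip": 0}, {"linear": [-3, 0, 0], "yaw": 0, "grip": 0}, {"linear": [-3, 0, -0.1], "yaw": 0, "grip": 0}, {"linear": [0, 0, 0], "yaw": 0, "grip": 0}]'

```text
clock: 14.1
tcp_pos: [0.636, -0.0702, 0.0448]
ee_rot: [0.0, -0.051, 0.999, -0.0]
ft_force: [-3.0, -1.5, 12.9]
opening: -0.0
finger_force: 6.4
```

arm_command --plan '[{"linear": [-3, 0, 0], "yaw": 0, "grip": 0}, {"linear": [-3, 0, 0], "yaw": 0, "grip": 0}, {"linear": [-3, 0, 0], "yaw": 0, "grip": 0}, {"linear": [0, 0, 0], "yaw": 0, "grip": 0}]'

```text
clock: 14.43
tcp_pos: [0.6449, -0.0694, 0.0449]
ee_rot: [0.0, -0.051, 0.999, -0.0]
ft_force: [-4.2, -0.8, 12.9]
opening: 0.0
finger_force: 7.0
```

```bash
python3 - <<'E'
from h import *
p=wpose(); im=save("wrist","w7.png").astype(int); print(p[1],state()["ft_force"])
for c in (280,300):
  col=im[:,c]; b=np.nonzero((col[:,2]>col[:,0]+50))[0]; print(c,b.min(),b.max(),watz((c,b.max()+1),.045,p))
E
```

```text
[ 0.64494787 -0.06935653  0.04488532] [-4.41461086 -0.7658415  12.23431457]
280 84 260 [ 0.62239805 -0.08833782  0.045     ]
300 85 262 [ 0.62242335 -0.07999988  0.045     ]
```

arm_command --plan '[{"linear": [-3, 0, 0], "yaw": 0, "grip": 0}, {"linear": [-3, 0, 0], "yaw": 0, "grip": 0}, {"linear": [-3, 0, 0], "yaw": 0, "grip": 0}, {"linear": [-2, 0, 0], "yaw": 0, "grip": 0}, {"linear": [0, 0, 0], "yaw": 0, "grip": 0}]'

```text
clock: 14.9
tcp_pos: [0.6558, -0.0683, 0.045]
ee_rot: [0.0, -0.051, 0.999, -0.0]
ft_force: [-5.5, -1.4, 14.1]
opening: 0.0
finger_force: 7.6
```

arm_command --plan '[{"linear": [0, 0, -25], "yaw": 0, "grip": 0}, {"linear": [0, 0, -40], "yaw": 0, "grip": 0}, {"linear": [10, 0, -38], "yaw": 0, "grip": 0}, {"linear": [0, 0, 0], "yaw": 0, "grip": 0}, {"linear": [0, 0, 0], "yaw": 0, "grip": 0}, {"linear": [0, 0, 0], "yaw": 0, "grip": 0}, {"linear": [0, 0, 0], "yaw": 0, "grip": 0}, {"linear": [0, 0, 0], "yaw": 0, "grip": 0}]'

```text
clock: 15.57
tcp_pos: [0.6447, -0.069, 0.1458]
ee_rot: [-0.001, -0.051, 0.999, 0.0]
ft_force: [-0.4, 1.0, -0.1]
opening: 0.0001
finger_force: 0.0
```

```bash
python3 - <<'E'
from h import *
p=wpose(); print(p[1]); w=save("wrist","w8.png"); s=snapshot("side")
for c in ["side","wrist"]:
  for n in ["plate","gate_grip"]:
    for r in pinpoint(c,n)[:5]: print(c,n,round(r["p"],2),(wpt(r["point"],p) if c=="wrist" else toworld(c,r["point"])).round(4))
a=cv2.resize(w[:,:,::-1],(480,360)); b=cv2.resize(s[180:330,320:520,::-1],(480,360)); cv2.imwrite("pics/w8b.png",np.vstack([a,b])[:600] if 0 else cv2.resize(np.hstack([a,b]),(800,300)))
E
```

```text
[ 0.64469997 -0.06900158  0.14578082]
side plate 0.95 [0.4062 0.0791 0.0005]
side plate 0.92 [ 0.3584 -0.1892 -0.0013]
side plate 0.7 [ 0.7147 -0.0577 -0.1471]
side plate 0.67 [ 0.5114 -0.3873 -0.0029]
side plate 0.65 [ 0.213  -0.2773 -0.0027]
side gate_grip 0.47 [0.6672 0.0059 0.0807]
wrist gate_grip 0.68 [0.6665 0.0045 0.0815]
```

View pics/w8b.png

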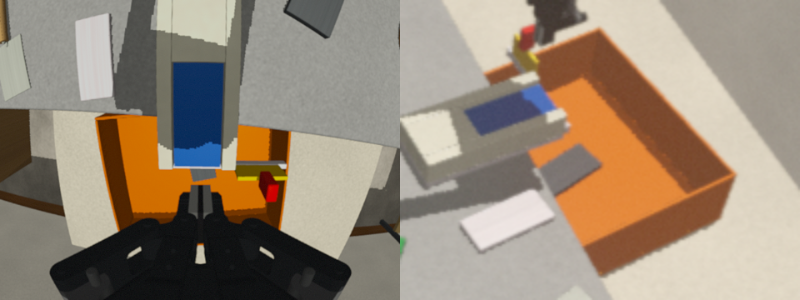

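The plate lies in the bin (right panel, at about (570,168)), the lane is empty, and the gate is still open with its red grip at (268,187). I'll re-grasp it.

arm_command --plan '[{"linear": [-11, 23, 0], "yaw": 0, "grip": 0.7}, {"linear": [-11, 23, 0], "yaw": 0, "grip": 0.7}, {"linear": [-11, 24, 0], "yaw": 0, "grip": 0.7}, {"linear": [0, 0, 0], "yaw": 0, "grip": 0.7}, {"linear": [0, 0, 0], "yaw": 0, "grip": 0.7}, {"linear": [0, 0, 0], "yaw": 0, "grip": 0.7}, {"linear": [0, 0, 0], "yaw": 0, "grip": 0.7}, {"linear": [0, 0, 0], "yaw": 0, "grip": 0.7}]'

```text
clock: 16.53
tcp_pos: [0.6708, 0.0029, 0.1472]
ee_rot: [-0.0, -0.05, 0.999, -0.0]
ft_force: [-0.2, 0.3, 0.0]
opening: 0.0598
finger_force: 0.0
```

arm_command --plan '[{"linear": [0, 0, 20], "yaw": 0, "grip": 0.7}, {"linear": [0, 0, 25], "yaw": 0, "grip": 0.7}, {"linear": [0, 0, 20], "yaw": 0, "grip": 0.7}, {"linear": [0, 0, 9], "yaw": 0, "grip": 0.7}, {"linear": [0, 0, 0], "yaw": 0, "grip": 0.7}, {"linear": [0, 0, 0], "yaw": 0, "grip": 0}, {"linear": [0, 0, 0], "yaw": 0, "grip": 0}, {"linear": [0, 0, 0], "yaw": 0, "grip": 0}]'

```text
clock: 17.2
tcp_pos: [0.6719, 0.0037, 0.0746]
ee_rot: [0.001, -0.051, 0.999, -0.0]
ft_force: [0.3, 1.0, 1.2]
opening: 0.0239
finger_force: 0.0
```

arm_command --plan '[{"linear": [0, 0, 0], "yaw": 0, "grip": 0}, {"linear": [0, 0, 0], "yaw": 0, "grip": 0}, {"linear": [0, 0, 0], "yaw": 0, "grip": 0}, {"linear": [0, 0, 0], "yaw": 0, "grip": 0}]'

```text
clock: 17.53
tcp_pos: [0.6718, 0.0038, 0.0746]
ee_rot: [0.001, -0.051, 0.999, -0.0]
ft_force: [-1.4, -0.2, 7.8]
opening: 0.0106
finger_force: 58.5
```

arm_command --plan '[{"linear": [0.1, -10, 0], "yaw": 0, "grip": 0}, {"linear": [0.1, -10, 0], "yaw": 0, "grip": 0}, {"linear": [0.1, -10, 0], "yaw": 0, "grip": 0}, {"linear": [0.1, -10, 0], "yaw": 0, "grip": 0}, {"linear": [0.1, -10, 0], "yaw": 0, "grip": 0}, {"linear": [0.1, -10, 0], "yaw": 0, "grip": 0}, {"linear": [0.1, -9, 0], "yaw": 0, "grip": 0}, {"linear": [0, 0, 0], "yaw": 0, "grip": 0}]'

```text
clock: 18.2
tcp_pos: [0.6779, -0.0665, 0.0746]
ee_rot: [0.001, -0.05, 0.999, -0.0]
ft_force: [-2.5, -1.1, 9.5]
opening: 0.0103
finger_force: 58.9
```

arm_command --plan '[{"linear": [0, -2, 0], "yaw": 0, "grip": 0}, {"linear": [0, -1.5, 0], "yaw": 0, "grip": 0}, {"linear": [0, 0, 0], "yaw": 0, "grip": 0}, {"linear": [0, 0, 0], "yaw": 0, "grip": 0}]'

```text
clock: 18.53
tcp_pos: [0.6781, -0.0687, 0.0746]
ee_rot: [0.001, -0.051, 0.999, -0.0]
ft_force: [-3.3, -2.2, 8.9]
opening: 0.0104
finger_force: 58.8
```

arm_command --plan '[{"linear": [0, -2, 0], "yaw": 0, "grip": 0}, {"linear": [0, -1, 0], "yaw": 0, "grip": 0}, {"linear": [0, 0, 0], "yaw": 0, "grip": 0}, {"linear": [0, 0, 0], "yaw": 0, "grip": 0}]'

```text
clock: 18.87
tcp_pos: [0.6782, -0.0699, 0.0745]
ee_rot: [0.0, -0.051, 0.999, 0.001]
ft_force: [-3.2, 12.6, 9.9]
opening: 0.0103
finger_force: 59.3
```

The shut stop is felt at 12.6 N. I'll release and lift.

arm_command --plan '[{"linear": [0, 1, 0], "yaw": 0, "grip": 0.6}, {"linear": [0, 0, 0], "yaw": 0, "grip": 0.6}, {"linear": [0, 0, 0], "yaw": 0, "grip": 0.6}, {"linear": [0, 0, 0], "yaw": 0, "grip": 0.6}, {"linear": [0, 0, 0], "yaw": 0, "grip": 0.6}, {"linear": [0, 0, -20], "yaw": 0, "grip": 0.6}, {"linear": [0, 0, -30], "yaw": 0, "grip": 0.6}, {"linear": [0, 0, -30], "yaw": 0, "grip": 0.6}]'

```text
clock: 19.53
tcp_pos: [0.6771, -0.0704, 0.1532]
ee_rot: [-0.001, -0.051, 0.999, 0.0]
ft_force: [-0.0, 0.2, 0.2]
opening: 0.0513
finger_force: 0.0
```

arm_command --plan '[{"linear": [20, 0, -20], "yaw": 0, "grip": 0.6}, {"linear": [20, 0, 0], "yaw": 0, "grip": 0.6}, {"linear": [0, 0, 0], "yaw": 0, "grip": 0.6}, {"linear": [0, 0, 0], "yaw": 0, "grip": 0.6}, {"linear": [0, 0, 0], "yaw": 0, "grip": 0.6}]'

```text
clock: 19.95
tcp_pos: [0.6385, -0.0745, 0.1731]
ee_rot: [0.0, -0.051, 0.999, -0.0]
ft_force: [0.9, 0.0, 0.3]
opening: 0.0513
finger_force: 0.0
```

```bash
python3 - <<'E'
from h import *
p=wpose(); print(p[1],state()["ft_force"]); w=save("wrist","w9.png"); s=snapshot("side")
for c in ["side","wrist"]:
  for n in ["plate","gate_grip"]:
    for r in pinpoint(c,n)[:5]: print(c,n,round(r["p"],2),(wpt(r["point"],p) if c=="wrist" else toworld(c,r["point"])).round(4))
a=cv2.resize(w[:,:,::-1],(480,360)); b=cv2.resize(s[180:330,320:520,::-1],(480,360)); cv2.imwrite("pics/w9b.png",cv2.resize(np.hstack([a,b]),(800,300)))
E
```

```text
[ 0.63846949 -0.07454121  0.17307498] [0.9341368  0.01120829 0.26023719]
side plate 0.96 [0.4048 0.079  0.001 ]
side plate 0.92 [ 0.2098 -0.2768 -0.0027]
side plate 0.82 [ 0.7133 -0.0604 -0.1458]
side plate 0.6 [ 0.3593 -0.1883 -0.0027]
side plate 0.37 [ 0.6741 -0.0725  0.081 ]
side gate_grip 0.77 [ 0.6744 -0.0677  0.0813]
side gate_grip 0.39 [ 0.547  -0.2129  0.0023]
wrist plate 0.75 [ 0.569  -0.0785 -0.0008]
wrist gate_grip 0.97 [ 0.6733 -0.073   0.0797]
wrist gate_grip 0.43 [ 0.5682 -0.0777 -0.004 ]
```

View pics/w9b.png

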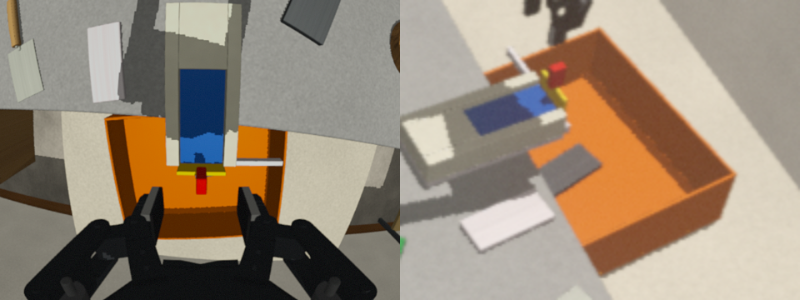

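The gate is shut, with the grip at (202,182) in the left panel. The plate rests in the bin at (570,168) in the right panel, and the arm is clear.

```bash
python3 -c "from rig import *; print(sign_off())"
```

```text
the job is handed in; nothing more can be done
None
```

The job is handed in: the last camera check showed the spent plate lying in the waste bin, the gate slid shut to its stop and the arm clear; the wrist force readings on the plate peaked at about 14 N, and I saw no bystander disturbed. The sign-off returned no verdict.

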